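# Close the seed counter's catch drawer and start the count

### The arm

A 6-joint arm with a two-finger parallel gripper is mounted at the origin on a cart in front of the work surface, level with it; the furniture and walls round the work are solid. World frame = base frame: x ahead of the robot, y to its left, z up, the work surface at z = 0. Lengths are in m, angles in degrees, forces in N, time in s.
With the tool pointing down it reaches from about 0.25 to 0.725 m from the base axis. Payload 9.7 kg.
Tool frame: the origin (TCP) lies on the mounting face of the last link; the fingertips stand 173 mm ahead of it and the grasp point (between the pads) lies 155 mm ahead of it; z points along the fingers, y is the line along which they close (so a half turn about z gives the same grasp; the last joint's range is limited). The gripper opens to 85 mm and grips with 20 to 120 N. Pads are 22 mm wide; open, the fingers measure 114 mm over their backs; the gripper's body (76 mm by 85 mm) begins 54 mm behind the grasp point. The pads swing forward as they close: fully open they stand 13 mm farther back than shut.
Start: joints at [-67.38, 4.979, 10.078, 95.1, 0, 90], TCP at [0.212, -0.508, 0.405] pointing down, gripper open.
Joint ranges: [-179.16, 179.16], [-48.56, 103.87], [-65.8, 70.77], [-126.05, 130.52], [-82.76, 87.17], [-180, 180]. Speed limits (degrees/s): [127.2, 127.2, 147.25, 180, 180, 180].

### API

Orientations are given as [roll, pitch, yaw] about the fixed x, y, z axes, in that order (R = Rz(yaw) Ry(pitch) Rx(roll)).
In Python, from workcell import bot, camera, camera_model, outline_of, pinpoint gives the robot as it stands.
- The arm moves only by the tool move_arm, never from a script. Its arguments are lists of equal length, an entry for each row: "jaw": the closure, from 0 (fully open) to 1 (shut); "delta_pos": the shift along the world's x, y, z in m, a list of three; "yaw": the turn about the world's z in rad. In form: {"jaw": [jaw, ...], "delta_pos": [[dx, dy, dz], ...], "yaw": [yaw, ...]}. A call has 1 to 10 rows; each row shifts and turns the commanded pose from where the row before left it; what a row does not reach is not made up. A row lasts 1/12 s, in which the tool goes at most 41.7 mm and 7.16 degrees, less where a joint would pass 70% of its speed; a pose out of reach is approached as far as the arm can. A call with a gripper value outside its range is refused whole. The fingers move at their own pace and stop on an object; "force" is the grip in N (left out, the last holds). Time passes only in rows, so rows that do not move let the fingers close. It gives the time, the measured TCP pose, the force, the opening and the grip force at its end, in the units of the state.
- bot.get_obs(): the state, without advancing time (a new reading comes with each control period).
- camera(name): name is "scene" or "top"; returns the picture (384x512x3 uint8, red, green, blue); there is no depth.
- camera_model(name): a dict with "fx", "fy", "cx", "cy" (pixels), "k1" (the pictures are not rectified: a ray, as slopes to the right and down, at radius r is drawn at 1 + k1 r^2 times it, then the intrinsics apply), "R" (3x3) and "t" (3): a world point X has camera coordinates R X + t. Camera axes: x right, y down, z forward; pixel columns grow to the right and rows downward; lengths in m; the calibration is good to about 2 mm. A picture is of the moment at which its call begins. camera_model takes no time and is no camera call.
- bot.job_done(): hands the job in; it is judged then, once.
Trained networks look in the newest picture that a camera, given by its name, has taken for a name from the list of things; names that differ only in an ending like _2 or _b are one class to them, and where a whole thing is asked for, a point or a joint stands for the part that bears it (a point fixed in the world has none). Each returns a list of dicts, best first, with "confidence" (0 to 1); they miss things now and then, are a little off and sometimes report something else, mostly with a low value. They report only what shows in the picture. A call takes as long as a camera call.
- outline_of(camera, thing): "mask" (384x512 bool, what is visible of it) and "xy" ([column, row] in pixels, amid what is visible of it).
- pinpoint(camera, thing): "xy" ([column, row] in pixels: a listed point, or the origin of a listed thing).
The state is a dict: "time": time; "q": joint angles; "qd": joint speeds; "joint_efforts": joint torques, N m; "ee_pos": TCP position; "tcp_rot": TCP orientation; "wrist_force": force on the tool from outside, world axes, zero at the start; "torque": the same for the moment, N m; "opening": finger opening in m; "grasp_force": force on a finger pad.
Only numpy, scipy, OpenCV 4.12 (cv2) and the standard library are available. Lean on these libraries where they do the work, as an engineer would, in place of code of your own. Each camera call takes 0.05 s, during which the arm holds its last target. There are 200 camera calls.

### The job

Get the seed counter going: using the fingertips only, push the receiver's open catch drawer gently and fully home, so that the empty glass dish stays standing flat inside it, and only then flick the little toggle that sticks out of the left side of the counter down to its stop. Grasp and lift nothing, do not touch the dish, and leave the jar, the scoop and the tweezers where they are.

Things in the scene. Friction and masses are not known exactly. Their poses are not given: they have to be found in the camera images.
- seed_counter: Grey seed counter, fixed, its yaw within 0.12 rad. Origin: centre of its underside; x points away from the robot, y to its left, z up. Box x -103 to +133 mm, y -104 to +86 mm, top z 100 mm; black bowl on top, 120 mm across, centre x +12, y +14, up to z 129 mm. Steel knob (11 mm) out of the front at y +32, z 52 mm, to x -136 mm. The moisture analyser on its left begins at world y 0.10 m.
- counter_receiver: Receiver box of the counter, fixed close on the counter's right at the same yaw: 255 mm deep (x), 141 mm wide (y), 88 mm high. Origin: centre of its underside; x away from the robot, y left, z up. Its front face is at x -114 mm; the catch drawer slides out of it towards -x, below z 38 mm.
- counter_receiver_catch (a joint): Opening of the catch drawer in m: 0 = fully home, its front flush with the receiver's front, 0.09 = pulled right out. It starts 0.055 to 0.09 open. It slides lightly (friction about 0.3 N), without spring or latch, and stays where it is left.
- drawer_pull (a point): Middle of the front edge of the drawer's pull, a steel bow handle 44 mm wide (y), at z 24 to 28 mm, standing 14 mm out of the drawer's front plate. Moves with the drawer; when home it is at x -128, y 0, z 26 mm of the receiver. The plate is 134 mm wide, z 11 to 37 mm; plate or pull can be pushed anywhere. Axes as the receiver's.
- drawer_floor (a point): Centre of the drawer's inner floor, 13 mm above the desk; moves with the drawer. The floor is 126 mm in x and 128 mm in y; the drawer's side and rear walls end at z 32 mm. Axes as the receiver's.
- catch_dish: Empty round clear glass dish, 60 mm across and 13 mm high, 22 g, loose on the drawer's floor. Origin: centre of its underside; z up. It rides in with the drawer and passes under the receiver's front (clear height 38 mm above the desk).
- seed_counter_toggle (a joint): Angle of the toggle in rad: about 0.42 = up (off, as it starts: 0.37 to 0.42), 0 = down (on). Friction 0.01 N m, damped (about 5 N at the tip to move it down at 15 mm/s, less if slower), no spring, hard stop at either end: it stays where it is left. It turns about the counter's x axis through x -54, y +92, z 58 mm of the counter.
- toggle_tip (a point): Outer end of the toggle, a rod 5 mm thick and 15 mm long on the counter's left (+y) side, pointing left and upward; its tip is about 20 mm out from the box's side. Up (off) the tip is at about x -54, y +103, z 67 mm of the counter, down (on) at x -54, y +106, z 62 mm: press it about 5 mm straight down from above, beside the box.
- sample_jar: Bystander: round sample jar with a white lid, 48 mm across, 67 mm high, loose in front of the counter. Origin: centre of its underside.
- seed_scoop: Bystander: small metal seed scoop, 168 mm long along its y axis, 42 mm wide, 21 mm high, loose on the desk in front of the moisture analyser and the gap. Origin: centre of its underside.
- tweezers: Bystander: steel tweezers, 140 mm long along their y axis, 15 mm wide, 10 mm high, loose on the desk to the right of the drawer. Origin: centre of their underside.

How it is judged:
By the outcome, as a careful person would: the job done as asked, in the order asked, and still so for the second after the job is handed in, with the robot touching nothing.
It also fails if it takes over 45 s, if anything falls off the work surface, if the arm or the gripper's body presses on something with over 40 N, if the wrist force passes 120 N, or if a joint passes its speed limit or range.

## Working session

There is one attempt and no reset: what is moved stays moved. The work goes in short steps, Python scripts to look and compute and a tool call to move; the robot and the scene stay as the last step left them, time stands still between calls to the robot, and variables do not carry over. Pictures are saved under pics/ and viewed, at most 10 in all, crops included, and the job is handed in when it is done.

Besides the shell and the picture viewer there is one more tool, called by a JSON object that holds its "method" and its "body". move_arm: Moves the arm, as the interface text tells. Its arguments: {"type":"object","properties":{"jaw":{"type":"array"},"delta_pos":{"type":"array"},"yaw":{"type":"array"},"force":{"type":"number"}},"required":["jaw","delta_pos","yaw"]}

```bash
mkdir -p pics; cat > h.py <<'E'
import numpy as np, cv2
from workcell import bot, camera, camera_model, outline_of, pinpoint
def ray(cam,uv):
    m=camera_model(cam); K=np.array([[m['fx'],0,m['cx']],[0,m['fy'],m['cy']],[0,0,1.]])
    p=cv2.undistortPoints(np.array([[uv]],float),K,np.array([m['k1'],0,0,0.]))[0,0]
    R=np.array(m['R']);t=np.array(m['t']); return -R.T@t, R.T@np.array([p[0],p[1],1])
def atz(cam,uv,z):
    c,d=ray(cam,uv); return c+d*(z-c[2])/d[2]
def proj(cam,X):
    m=camera_model(cam);c=np.array(m['R'])@np.array(X)+np.array(m['t']);p=c[:2]/c[2];p=p*(1+m['k1']*(p@p))
    return np.array([m['fx']*p[0]+m['cx'],m['fy']*p[1]+m['cy']])
def save(cam,name,box=None,s=1):
    im=camera(cam)[:,:,::-1]
    if box: im=im[box[1]:box[3],box[0]:box[2]]
    cv2.imwrite('pics/'+name,cv2.resize(np.ascontiguousarray(im),None,fx=s,fy=s,interpolation=cv2.INTER_CUBIC))
Z={'seed_counter':0,'counter_receiver':0,'drawer_pull':.026,'drawer_floor':.013,'catch_dish':.013,'toggle_tip':.067,'sample_jar':0,'seed_scoop':0,'tweezers':0}
E
python3 - <<'E'
from h import *
np.set_printoptions(precision=4,suppress=True)
for cam in('top','scene'):
    save(cam,cam+'0.png',s=1.5); c,_=ray(cam,(256,192)); print(cam,c)
    for n,z in Z.items():
        for r in pinpoint(cam,n)[:2]: print(n,round(r['confidence'],2),np.round(r['xy'],1),atz(cam,r['xy'],z))
o=bot.get_obs();print(o)
E
```

```text
top [ 0.4461 -0.1531  0.9925]
seed_counter 0.75 [242.1 160.8] [ 0.6704 -0.1133  0.    ]
counter_receiver 0.74 [312.1 152.4] [ 0.6962 -0.2988  0.    ]
drawer_pull 0.68 [317.  222.4] [ 0.509  -0.3065  0.026 ]
drawer_floor 0.6 [310.9 192.3] [ 0.5872 -0.2933  0.013 ]
drawer_floor 0.59 [357.1 202.1] [ 0.5638 -0.4118  0.013 ]
catch_dish 0.65 [315.6 205.5] [ 0.5532 -0.3052  0.013 ]
sample_jar 0.67 [250.5 229.9] [ 0.4883 -0.139   0.    ]
seed_scoop 0.86 [170.5 242.3] [0.4527 0.0667 0.    ]
tweezers 0.48 [355.7 198.3] [ 0.5752 -0.4118  0.    ]
scene [0.0418 0.8419 0.7286]
seed_counter 0.63 [216.4 217.7] [ 0.686  -0.1206  0.    ]
drawer_pull 0.79 [301.1 194.2] [ 0.5082 -0.3026  0.026 ]
drawer_floor 0.92 [276.1 189.3] [ 0.5961 -0.3188  0.013 ]
catch_dish 0.49 [286.  197.8] [ 0.5481 -0.2852  0.013 ]
sample_jar 0.69 [281.6 228.9] [ 0.4987 -0.1494  0.    ]
seed_scoop 0.61 [281.2 198.8] [ 0.5676 -0.2942  0.    ]
seed_scoop 0.56 [257.4 280.1] [0.4589 0.0677 0.    ]
tweezers 0.4 [296.8 177.9] [ 0.579  -0.4359 -0.    ]
{'time': 1.0, 'q': array([-67.38  ,   4.9797,  10.0776,  95.0977,   0.0032,  89.9998]), 'qd': array([ 0.0176,  0.0459, -0.0047, -0.0205, -0.0713,  0.024 ]), 'joint_efforts': array([  0.0022, -52.0103,  46.4871,   0.0015,   0.0002,   0.    ]), 'ee_pos': array([ 0.2115, -0.5077,  0.4047]), 'tcp_rot': array([179.9998,  -0.0032,  22.6202]), 'wrist_force': array([-0.4872,  0.4525, -0.7637]), 'torque': array([-0.0014,  0.0012, -0.0387]), 'grasp_force': 0.0, 'opening': 0.08508868612888294}
```

View pics/top0.png

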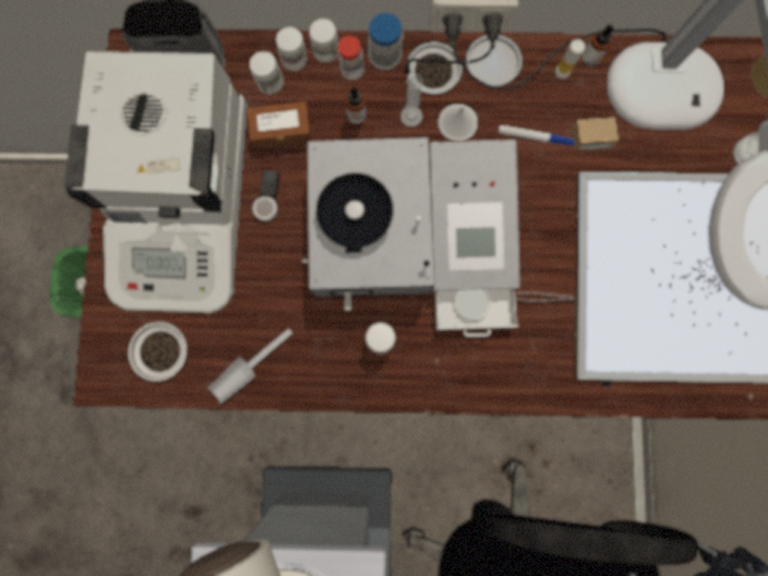

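View pics/scene0.png

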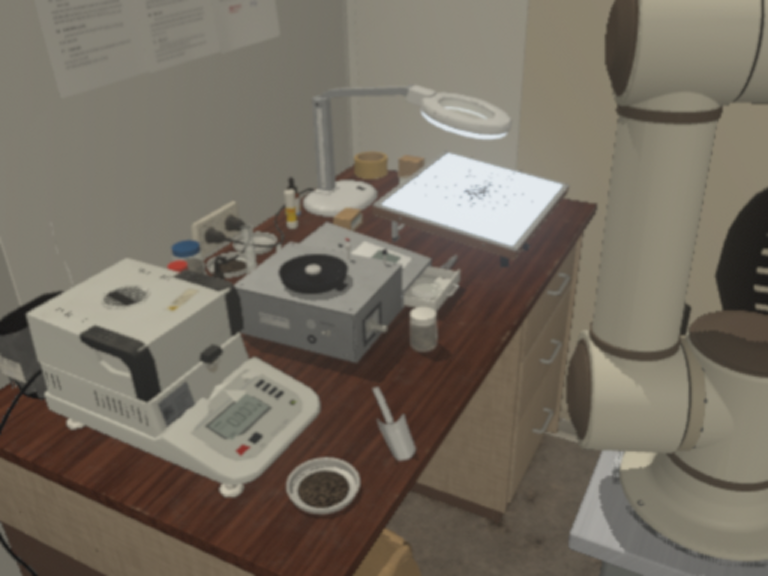

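The top view shows the drawer pull at about (318,221) px, the dish at (314,203) and the toggle at (203,174) on the counter's left side. The jar is at (253,225). In the scene view the jar stands in front of the counter, and the left side is clear.

```bash
python3 - <<'E'
from h import *
np.set_printoptions(precision=4,suppress=True)
save('top','crop.png',(195,85,355,235),4)
for n in('seed_counter','counter_receiver','counter_receiver_catch','seed_counter_toggle','toggle_tip','sample_jar'):
    z={'seed_counter':.1,'counter_receiver':.088,'seed_counter_toggle':.065,'toggle_tip':.066,'sample_jar':.067}.get(n,.03)
    for r in outline_of('top',n)[:1]:
        c,_=cv2.findContours(r['mask'].astype(np.uint8),0,1); c=max(c,key=cv2.contourArea)
        b=cv2.boxPoints(cv2.minAreaRect(c)); print(n,r['confidence'],r['xy'],'\n',np.array([[*p,*atz('top',p,z)[:2]] for p in b]))
for r in pinpoint('top','toggle_tip'): print(r, atz('top',r['xy'],.067))
E
```

```text
seed_counter 0.85 [242.0, 147.1] 
 [[201.7675  93.8054   0.8144  -0.0145]
 [285.0166  90.4075   0.826   -0.2186]
 [289.5995 202.6898   0.5492  -0.2309]
 [206.3505 206.0877   0.5378  -0.0358]]
counter_receiver 0.87 [314.6, 154.9] 
 [[285.4514  94.6038   0.8201  -0.2206]
 [343.6439  93.1117   0.8262  -0.3648]
 [346.8843 219.4901   0.5131  -0.3671]
 [288.6918 220.9823   0.5071  -0.23  ]]
sample_jar 0.6 [251.4, 228.0] 
 [[244.     216.       0.5187  -0.1236]
 [263.     216.       0.5195  -0.1696]
 [263.     235.       0.4738  -0.1702]
 [244.     235.       0.473   -0.1246]]
```

View pics/crop.png

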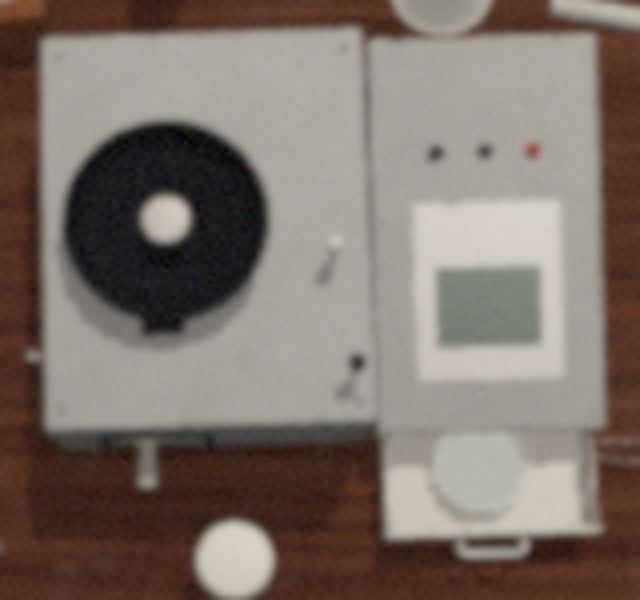

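The crop shows the toggle tip at crop (27,355), the counter corners, the receiver's front edge along row ~429, and the pull's front edge at about (493,556).

```bash
python3 - <<'E'
from h import *
np.set_printoptions(precision=4,suppress=True)
f=lambda u,v,z:atz('top',(u/4+195-.4,v/4+85-.4),z)
P={'cFL':(45,431,.1),'cRL':(41,38,.1),'cRR':(361,28,.1),'cFR':(377,421,.1),'rFL':(381,430,.088),'rFR':(606,427,.088),'rRL':(368,39,.088),'rRR':(598,34,.088),'pull':(493,557,.026),'plateL':(386,541,.037),'plateR':(602,533,.037),'tip':(27,355,.067)}
W={k:f(*v) for k,v in P.items()}
for k,v in W.items(): print(k,v)
def fit(keys,loc):
    A=np.array([W[k][:2] for k in keys]);B=np.array(loc)/1000
    a=A-A.mean(0);b=B-B.mean(0);th=np.arctan2((b[:,0]*a[:,1]-b[:,1]*a[:,0]).sum(),(b*a).sum())
    R=np.array([[np.cos(th),-np.sin(th)],[np.sin(th),np.cos(th)]]);t=A.mean(0)-R@B.mean(0)
    print('yaw',th,'t',t,'res',(A-B@R.T-t)*1000);return R,t
R,t=fit(['cFL','cRL','cRR','cFR'],[(-103,86),(133,86),(133,-104),(-103,-104)])
print('tip off',R@[-.054,.103]+t,'on',R@[-.054,.106]+t,'bowl',R@[.012,.014]+t)
R,t=fit(['rFL','rFR','rRL','rRR'],[(-114,70.5),(-114,-70.5),(141,70.5),(141,-70.5)])
print('pull home',R@[-.128,0]+t,'opening',R.T@(R@[-.128,0]+t-W['pull'][:2]))
for X in ([.5,-.3,.026],): print(proj('scene',X))
E
```

```text
cFL [ 0.5703 -0.0334  0.1   ]
cRL [ 0.8137 -0.0221  0.1   ]
cRR [ 0.8229 -0.2182  0.1   ]
cFR [ 0.5796 -0.229   0.1   ]
rFL [ 0.576  -0.2324  0.088 ]
rFR [ 0.5801 -0.3664  0.088 ]
rRL [ 0.8208 -0.2235  0.088 ]
rRR [ 0.8263 -0.3659  0.088 ]
pull [ 0.5054 -0.3086  0.026 ]
plateL [ 0.5135 -0.2403  0.037 ]
plateR [ 0.5208 -0.3748  0.037 ]
tip [ 0.622  -0.0162  0.067 ]
yaw 0.04599484332859103 t [ 0.6812 -0.1174] res [[-4.0603  2.7878]
 [ 3.5838  3.2506]
 [ 3.9926 -3.0618]
 [-3.516  -2.9767]]
tip off [ 0.6226 -0.017 ] on [ 0.6224 -0.014 ] bowl [ 0.6926 -0.1028]
yaw 0.022775647888690638 t [ 0.6873 -0.2973] res [[ 4.2952 -2.9407]
 [ 5.168   4.0461]
 [-5.842   0.1943]
 [-3.6212 -1.2997]]
pull home [ 0.5593 -0.3003] opening [0.0541 0.0071]
[303.3565 195.2149]
```

{"method": "move_arm", "body": {"jaw": [1,1,1,1,1,1,1,1,1,1], "delta_pos": [[0.0228,0.0198,-0.015],[0.0228,0.0198,-0.015],[0.0228,0.0198,-0.015],[0.0228,0.0198,-0.015],[0.0228,0.0198,-0.015],[0.0228,0.0198,-0.015],[0.0228,0.0198,-0.015],[0.0228,0.0198,-0.015],[0.0228,0.0198,-0.015],[0.0228,0.0198,-0.015]], "yaw": [-0.087,-0.087,-0.087,-0.087,0,0,0,0,0,0]}}

```text
time: 2.23
ee_pos: [0.4405, -0.3085, 0.2541]
tcp_rot: [180.0, -0.0, 2.7]
wrist_force: [-0.3, -0.6, 0.4]
opening: -0.0004
grasp_force: 0.0
```

{"method": "move_arm", "body": {"jaw": [1,1,1,1,1], "delta_pos": [[0,0,-0.02],[0,0,-0.02],[0,0,-0.0197],[0,0,0],[0,0,0]], "yaw": [0,0,0,0,0]}}

```text
time: 2.65
ee_pos: [0.4392, -0.3094, 0.1945]
tcp_rot: [-179.9, 0.1, 2.7]
wrist_force: [0.4, -0.1, 0.2]
opening: 0.0001
grasp_force: 0.0
```

```bash
python3 - <<'E'
from h import *
o=bot.get_obs();print(o['time'],o['ee_pos'],o['tcp_rot'],o['wrist_force'],o['opening'])
save('top','a1.png',(250,150,370,260),5); a=camera('scene')[:,:,::-1][150:260,240:370]
cv2.imwrite('pics/a2.png',cv2.resize(a,None,fx=5,fy=5))
E
```

```text
2.65 [ 0.43924734 -0.30943169  0.19449361] [-1.79929458e+02  9.01023714e-02  2.68574343e+00] [ 0.35496447 -0.13840957  0.2385163 ] 0.00011708046060836518
```

View pics/a2.png

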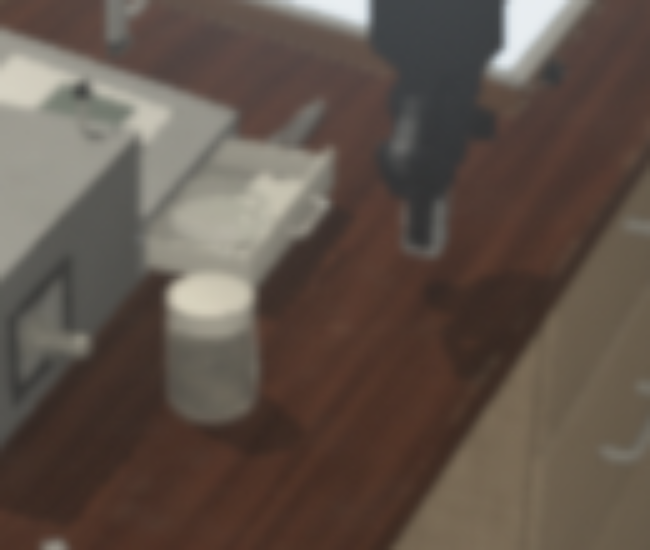

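The gripper is closed and standing in front of the pull. The drawer is in line with it and the dish is flat inside.

{"method": "move_arm", "body": {"jaw": [1,1,1,1,1,1,1,1,1,1], "delta_pos": [[0.01,0.0005,0],[0.012,0.0005,0],[0.01,0.0005,0],[0.006,0.0003,0],[0.003,0.0001,0],[0.003,0.0001,0],[0.003,0.0001,0],[0.003,0.0001,0],[0.003,0.0001,0],[0.003,0.0001,0]], "yaw": [0,0,0,0,0,0,0,0,0,0]}}

```text
time: 3.58
ee_pos: [0.4956, -0.3073, 0.195]
tcp_rot: [-180.0, 0.0, 2.7]
wrist_force: [-1.0, 1.0, -0.9]
opening: 0.0002
grasp_force: 0.1
```

{"method": "move_arm", "body": {"jaw": [1,1,1,1,1,1,1,1,1,1], "delta_pos": [[0.004,0.0002,0],[0.004,0.0002,0],[0.004,0.0002,0],[0.004,0.0002,0],[0.004,0.0002,0],[0.004,0.0002,0],[0.004,0.0002,0],[0.003,0.0001,0],[0.003,0.0001,0],[0.003,0.0001,0]], "yaw": [0,0,0,0,0,0,0,0,0,0]}}

```text
time: 4.42
ee_pos: [0.5328, -0.3055, 0.1949]
tcp_rot: [-180.0, 0.0, 2.7]
wrist_force: [-0.5, 0.4, 0.2]
opening: -0.0002
grasp_force: 0.2
```

```bash
python3 - <<'E'
from h import *
o=bot.get_obs();print(o['time'],o['ee_pos'],o['tcp_rot'],o['wrist_force'])
a=camera('top')[:,:,::-1][150:250,270:370];b=camera('scene')[:,:,::-1][150:250,240:340]
cv2.imwrite('pics/b.png',cv2.resize(np.hstack([a,b]),None,fx=4,fy=4))
E
```

```text
4.4167 [ 0.53282392 -0.30551508  0.19494921] [-1.79990236e+02  4.17497666e-03  2.68585955e+00] [-0.46225099  0.43034846  0.16880569]
```

View pics/b.png

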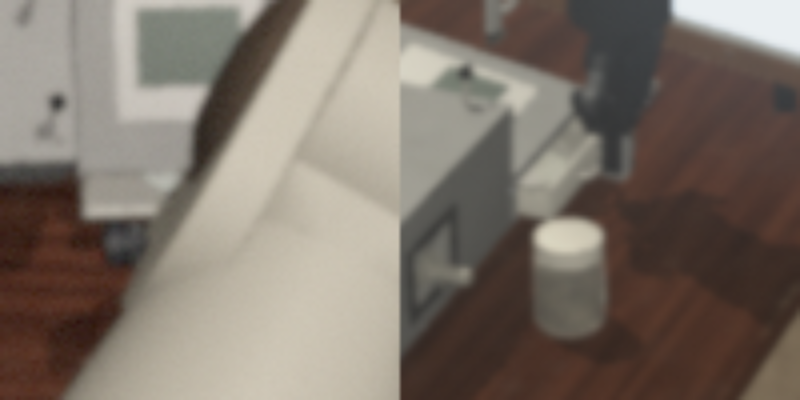

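The drawer is moving in straight, with about 20 mm left to go.

{"method": "move_arm", "body": {"jaw": [1,1,1,1,1,1], "delta_pos": [[0.003,0.0001,0],[0.003,0.0001,0],[0.002,0.0001,0],[0.002,0.0001,0],[0.0015,0.0001,0],[0.0015,0.0001,0]], "yaw": [0,0,0,0,0,0]}}

```text
time: 5.02
ee_pos: [0.5457, -0.305, 0.195]
tcp_rot: [180.0, 0.0, 2.7]
wrist_force: [0.6, -0.5, 0.3]
opening: -0.0003
grasp_force: 0.2
```

{"method": "move_arm", "body": {"jaw": [1,1,1,1], "delta_pos": [[0.001,0,0],[0.001,0,0],[0.001,0,0],[0.001,0,0]], "yaw": [0,0,0,0]}}

```text
time: 5.35
ee_pos: [0.5496, -0.305, 0.1949]
tcp_rot: [-180.0, 0.0, 2.7]
wrist_force: [0.2, 0.3, -0.3]
opening: -0.0001
grasp_force: 0.2
```

{"method": "move_arm", "body": {"jaw": [1,1,1,1], "delta_pos": [[0.001,0,0],[0.001,0,0],[0.001,0,0],[0.0005,0,0]], "yaw": [0,0,0,0]}}

```text
time: 5.68
ee_pos: [0.5532, -0.305, 0.195]
tcp_rot: [-180.0, -0.0, 2.7]
wrist_force: [-0.4, 0.2, -0.2]
opening: 0.0003
grasp_force: 0.2
```

{"method": "move_arm", "body": {"jaw": [1,1], "delta_pos": [[0.001,0,0],[0.0005,0,0]], "yaw": [0,0]}}

```text
time: 5.85
ee_pos: [0.5546, -0.305, 0.195]
tcp_rot: [180.0, -0.0, 2.7]
wrist_force: [-0.3, 0.7, -0.5]
opening: -0.0001
grasp_force: 0.2
```

```bash
python3 - <<'E'
from h import *
o=bot.get_obs();print(o['time'],o['ee_pos'],o['wrist_force'])
a=camera('top')[:,:,::-1][150:250,270:370];b=camera('scene')[:,:,::-1][150:250,240:340]
cv2.imwrite('pics/c.png',cv2.resize(np.hstack([a,b]),None,fx=4,fy=4))
E
```

```text
5.85 [ 0.55464225 -0.30498742  0.1949873 ] [-0.32571526  0.67497974 -0.46857849]
```

View pics/c.png

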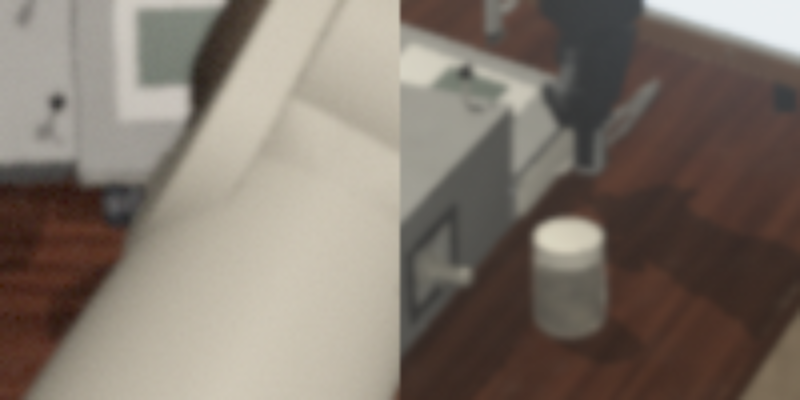

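The drawer is nearly flush. I'll continue in small steps until the force rises.

{"method": "move_arm", "body": {"jaw": [1,1,1], "delta_pos": [[0.001,0,0],[0.001,0,0],[0,0,0]], "yaw": [0,0,0]}}

```text
time: 6.2
ee_pos: [0.5567, -0.305, 0.195]
tcp_rot: [180.0, -0.0, 2.7]
wrist_force: [-0.0, 0.1, 0.4]
opening: -0.0001
grasp_force: 0.0
```

{"method": "move_arm", "body": {"jaw": [1,1,1], "delta_pos": [[0.001,0,0],[0.0005,0,0],[0,0,0]], "yaw": [0,0,0]}}

```text
time: 6.45
ee_pos: [0.5579, -0.305, 0.1949]
tcp_rot: [-180.0, 0.0, 2.7]
wrist_force: [-2.9, -0.0, 1.6]
opening: 0.0005
grasp_force: 1.4
```

{"method": "move_arm", "body": {"jaw": [1,1,1], "delta_pos": [[0.0005,0,0],[0,0,0],[0,0,0]], "yaw": [0,0,0]}}

```text
time: 6.7
ee_pos: [0.5581, -0.305, 0.1949]
tcp_rot: [-180.0, 0.1, 2.7]
wrist_force: [-6.0, 2.0, 2.6]
opening: 0.0
grasp_force: 2.7
```

```bash
python3 - <<'E'
from h import *
o=bot.get_obs();print(o['time'],o['ee_pos'],o['wrist_force'],o['torque'])
E
```

```text
6.7 [ 0.55806645 -0.30499635  0.19489431] [-5.97828604  2.00658547  2.57828492] [0.07730286 1.08467647 0.00782498]
```

The wrist moment matches a 6 N contact at the fingertip, so the drawer is on its stop. Next I back off, rise and look.

{"method": "move_arm", "body": {"jaw": [1,1,1,1,1,1,1,1,1,1], "delta_pos": [[-0.003,0,0],[-0.008,0,0],[-0.015,0,0],[-0.02,0,0],[-0.015,0,0.015],[0,0,0.03],[0,0,0.035],[0,0.03,0.035],[0,0.035,0.025],[0,0.038,0]], "yaw": [0,0,0,0,0,0,0,0,0,0]}}

```text
time: 7.53
ee_pos: [0.4974, -0.206, 0.3365]
tcp_rot: [179.8, -0.4, 2.6]
wrist_force: [1.4, 0.1, 0.2]
opening: 0.0001
grasp_force: 0.0
```

{"method": "move_arm", "body": {"jaw": [1,1,1,1,1,1,1,1,1,1], "delta_pos": [[0,0.038,0],[0,0.038,0],[0.01,0.038,0],[0.02,0.033,0],[0.025,0.025,0],[0.03,0.018,0],[0.03,0,0],[0.004,0,0],[0,0,0],[0,0,0]], "yaw": [0,0,0,0,0,0,0,0,0,0]}}

```text
time: 8.37
ee_pos: [0.6161, -0.0162, 0.3306]
tcp_rot: [-180.0, 0.0, 2.7]
wrist_force: [0.4, 0.4, 0.2]
opening: 0.0
grasp_force: 0.0
```

```bash
python3 - <<'E'
from h import *
o=bot.get_obs();print(o['time'],o['ee_pos'],o['tcp_rot'],o['wrist_force'])
b=camera('scene')[:,:,::-1].copy()
p=o['ee_pos']-[0,0,.173]
print('tip px',proj('scene',p),'toggle px',proj('scene',[.622,-.0165,.067]), 'below', proj('scene',[p[0],p[1],.067]),atz('top',(320,200),0))
for n in('toggle_tip','drawer_pull'): print(n,[(r['xy'],r['confidence']) for r in pinpoint('scene',n)])
a=camera('top')[:,:,::-1][120:240,190:360]
print([(r['xy'],r['confidence'],atz('top',r['xy'],.067)) for r in pinpoint('top','toggle_tip')],[(r['xy'],atz('top',r['xy'],.026)) for r in pinpoint('top','drawer_pull')])
A=cv2.resize(a,(510,360),interpolation=2);B=cv2.resize(b[140:260,150:320],(510,360),interpolation=2)[:, :]
cv2.imwrite('pics/d.png',cv2.resize(np.hstack([A,B]),(800,282)))
cv2.imwrite('pics/e.png',cv2.resize(b[150:250,160:300],None,fx=5.6,fy=5.6,interpolation=2))
E
```

```text
8.3667 [ 0.61610847 -0.01620871  0.33056634] [-1.79990842e+02  4.22772221e-02  2.67013616e+00] [0.37832969 0.36596161 0.16126495]
tip px [214.44621438 190.16272146] toggle px [214.74548068 221.13710289] below [216.68647884 221.7527064 ] [ 0.56918868 -0.31877093  0.        ]
toggle_tip []
drawer_pull [([280.4, 192.2], 0.56)]
[] [([316.0, 198.1], array([ 0.57065556, -0.30431153,  0.026     ]))]
```

View pics/d.png

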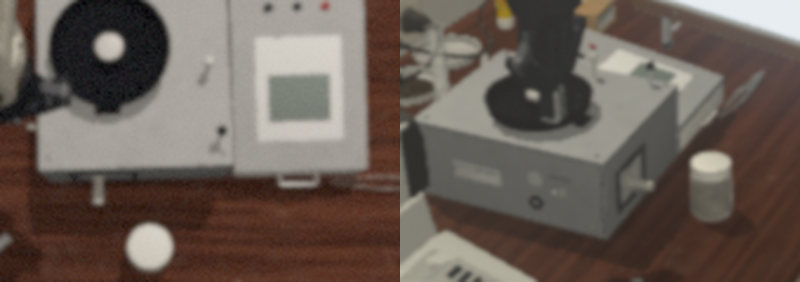

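View pics/e.png

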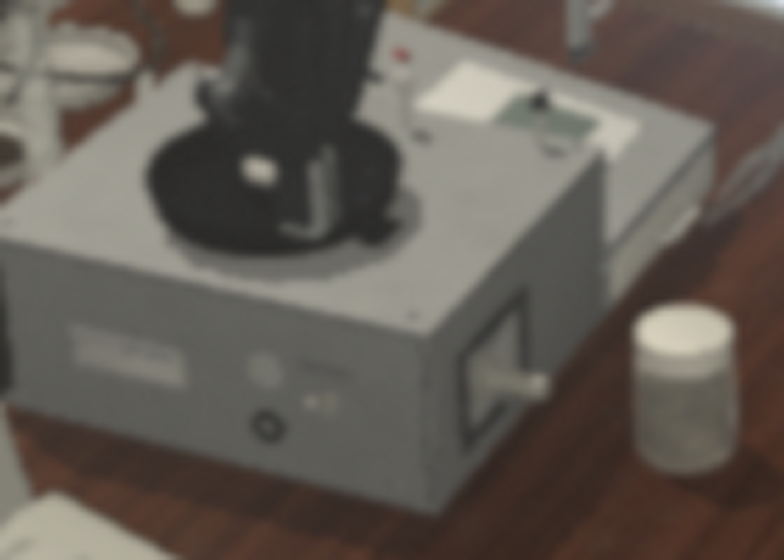

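The drawer front is flush and the pull reads x=0.571, which matches home. The toggle tip shows at scene (216,222), as predicted. Next I descend beside the box.

{"method": "move_arm", "body": {"jaw": [1,1,1,1,1,1,1,1,1,1], "delta_pos": [[0,0.004,-0.01],[0,0,-0.015],[0,0,-0.01],[0,0,-0.01],[0,0,-0.006],[0,0,-0.004],[0,0,-0.004],[0,0,-0.004],[0,0,-0.002],[0,0,0]], "yaw": [0,0,0,0,0,0,0,0,0,0]}}

```text
time: 9.5
ee_pos: [0.6165, -0.012, 0.2655]
tcp_rot: [-180.0, 0.0, 2.7]
wrist_force: [-0.0, -0.2, -0.8]
opening: 0.0001
grasp_force: 0.0
```

{"method": "move_arm", "body": {"jaw": [1,1,1,1,1,1], "delta_pos": [[0,0,-0.004],[0,0,-0.004],[0,0,-0.003],[0,0,-0.003],[0,0,-0.002],[0,0,0]], "yaw": [0,0,0,0,0,0]}}

```text
time: 10.0
ee_pos: [0.6164, -0.012, 0.2492]
tcp_rot: [-180.0, 0.0, 2.7]
wrist_force: [-0.4, -0.3, -0.6]
opening: 0.0
grasp_force: 0.0
```

{"method": "move_arm", "body": {"jaw": [1,1,1,1,1,1,1,1], "delta_pos": [[0,0,-0.001],[0,0,-0.001],[0,0,-0.001],[0,0,-0.001],[0,0,-0.001],[0,0,-0.001],[0,0,-0.001],[0,0,-0.001]], "yaw": [0,0,0,0,0,0,0,0]}}

```text
time: 10.67
ee_pos: [0.6165, -0.012, 0.2418]
tcp_rot: [180.0, -0.0, 2.7]
wrist_force: [0.0, -0.1, 0.5]
opening: 0.0
grasp_force: 0.5
```

{"method": "move_arm", "body": {"jaw": [1,1,1,1], "delta_pos": [[0,0,-0.0007],[0,0,-0.0007],[0,0,-0.0007],[0,0,0]], "yaw": [0,0,0,0]}}

```text
time: 11.0
ee_pos: [0.6166, -0.0117, 0.2401]
tcp_rot: [-180.0, -0.0, 2.7]
wrist_force: [-0.9, 2.9, 5.0]
opening: -0.0001
grasp_force: 2.0
```

{"method": "move_arm", "body": {"jaw": [1,1,1,1], "delta_pos": [[0,0,-0.0005],[0,0,-0.0005],[0,0,-0.0005],[0,0,0]], "yaw": [0,0,0,0]}}

```text
time: 11.33
ee_pos: [0.6167, -0.0118, 0.2385]
tcp_rot: [-180.0, -0.0, 2.7]
wrist_force: [0.2, 1.9, 4.2]
opening: 0.0002
grasp_force: 1.6
```

{"method": "move_arm", "body": {"jaw": [1,1,1,1], "delta_pos": [[0,0,-0.0005],[0,0,-0.0005],[0,0,-0.0005],[0,0,0]], "yaw": [0,0,0,0]}}

```text
time: 11.67
ee_pos: [0.6166, -0.0119, 0.2368]
tcp_rot: [-180.0, -0.0, 2.7]
wrist_force: [0.1, 2.9, 4.1]
opening: 0.0
grasp_force: 2.5
```

{"method": "move_arm", "body": {"jaw": [1,1,1,1], "delta_pos": [[0,0,-0.0005],[0,0,-0.0005],[0,0,0],[0,0,0]], "yaw": [0,0,0,0]}}

```text
time: 12.0
ee_pos: [0.6166, -0.0118, 0.2365]
tcp_rot: [-180.0, -0.1, 2.7]
wrist_force: [-1.6, 3.0, 8.8]
opening: 0.0003
grasp_force: 4.5
```

```bash
python3 - <<'E'
from h import *
o=bot.get_obs();print(o['ee_pos'],o['wrist_force'],o['torque'])
E
```

```text
[ 0.6166052  -0.01181516  0.23649238] [-1.61952544  2.99319142  8.76828009] [0.69758798 0.19399833 0.05440263]
```

{"method": "move_arm", "body": {"jaw": [1,1,1,1], "delta_pos": [[0,0,-0.0005],[0,0,-0.0003],[0,0,0],[0,0,0]], "yaw": [0,0,0,0]}}

```text
time: 12.33
ee_pos: [0.6166, -0.0119, 0.2363]
tcp_rot: [-180.0, -0.1, 2.7]
wrist_force: [-2.6, 3.4, 12.1]
opening: -0.0
grasp_force: 6.2
```

The toggle is on its stop: the force rises and the tip no longer moves, after 5.5 mm of travel. I'll lift clear straight up.

{"method": "move_arm", "body": {"jaw": [1,1,1,1,1,1,1,1,1,1], "delta_pos": [[0,0,0.002],[0,0,0.006],[0,0,0.015],[0,0,0.025],[0,0,0.03],[-0.02,0,0.03],[-0.03,0,0.02],[-0.035,0,0],[-0.035,0,0],[-0.03,0,0]], "yaw": [0,0,0,0,0,0,0,0,0,0]}}

```text
time: 13.17
ee_pos: [0.4646, -0.0122, 0.3628]
tcp_rot: [180.0, 0.0, 2.7]
wrist_force: [0.0, -0.4, 0.4]
opening: -0.0002
grasp_force: 0.0
```

{"method": "move_arm", "body": {"jaw": [1,1,1,1,1,1], "delta_pos": [[-0.03,-0.02,0],[-0.02,-0.03,0],[0,-0.035,0],[0,-0.03,0],[0,0,0],[0,0,0]], "yaw": [0,0,0,0,0,0]}}

```text
time: 13.67
ee_pos: [0.4161, -0.1283, 0.3626]
tcp_rot: [180.0, 0.1, 2.5]
wrist_force: [-0.1, 0.5, -0.5]
opening: 0.0001
grasp_force: 0.0
```

```bash
python3 - <<'E'
from h import *
o=bot.get_obs();print(o['time'],o['ee_pos'],o['wrist_force'])
b=camera('scene')[:,:,::-1]
for n in('sample_jar','seed_scoop','tweezers','drawer_pull','toggle_tip'):print(n,[(r['xy'],round(r['confidence'],2)) for r in pinpoint('scene',n)[:2]])
print('up',proj('scene',[.622,-.0165,.067]),'down',proj('scene',[.622,-.0135,.062]))
cv2.imwrite('pics/f.png',cv2.resize(b[150:250,160:300],None,fx=5.6,fy=5.6,interpolation=2))
E
```

```text
13.6667 [ 0.41609095 -0.12828121  0.36262668] [-0.05084745  0.479705   -0.48646336]
sample_jar [([280.9, 227.3], 0.88)]
seed_scoop [([260.1, 283.7], 0.97)]
tweezers [([294.9, 180.4], 0.56)]
drawer_pull [([283.4, 189.9], 0.46)]
toggle_tip []
up [214.74548068 221.13710289] down [214.23761875 223.39663346]
```

View pics/f.png

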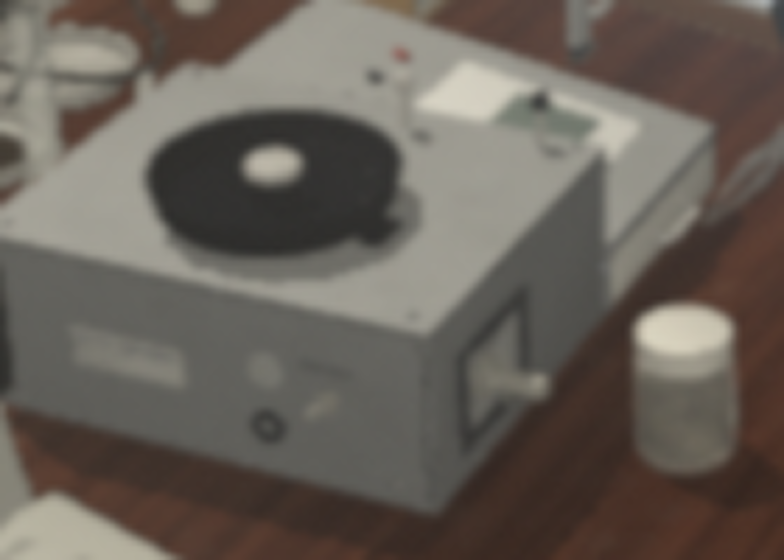

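The toggle at crop (318,407) has tipped down, the drawer is flush, and the jar, scoop and tweezers are where they were. Handing in.

```bash
python3 -c "
from workcell import bot; print(bot.job_done())"
```

```text
the job is handed in; nothing more can be done
None
```

The catch drawer was pushed fully home to its stop, then the toggle was pressed down to its stop; the dish was last seen flat partway through the push and is hidden now the drawer is shut, the jar, scoop and tweezers look unmoved, and the job was handed in at about 14 s.

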